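Scrape the slugs off a sprung die plate into the catch tray

ROBOT

A 6-joint arm with a two-finger parallel gripper is mounted at the origin on a cart in front of the work surface, level with it; the furniture and walls round the work are solid. World frame = base frame: x ahead of the robot, y to its left, z up, the work surface at z = 0. Lengths are in m, angles in degrees, forces in N, time in s.
With the tool pointing down it reaches from about 0.325 to 0.85 m from the base axis. Payload 15.5 kg.
Tool frame: the origin (TCP) lies midway between the tips of the shut fingers; the grasp point (between the pads) lies 19 mm behind it; z points along the fingers, y is the line along which they close (so a half turn about z gives the same grasp; the last joint's range is limited). The gripper opens to 91 mm and grips with 3 to 60 N. Pads are 32 mm wide; open, the fingers measure 118 mm over their backs; the gripper's body (76 mm by 178 mm) begins 60 mm behind the grasp point.
Start: joints at [-75.43, 28.281, 77.091, -0, 74.628, -5.472], TCP at [0.214, -0.587, 0.214] pointing down, gripper open.
Joint ranges: [-166.48, 166.48], [-47.26, 123.95], [12.59, 153.08], [-70.14, 250.14], [6.76, 159.57], [-176.63, 176.63]. Speed limits (degrees/s): [108.29, 108.29, 147.25, 172.46, 172.46, 172.46].

INTERFACE

Orientations are given as a 3x3 rotation matrix whose columns are the frame's x, y, z axes.
In Python, from bench import ctrl gives the robot as it stands. The module is installed in compiled form; this text tells all that it offers. Calls block until the motion is done:
- ctrl.goto(position, orientation): joint-space move of the TCP to a pose.
- ctrl.move_l(position, vel=0.15, ori=None, contact_N=None): straight line of the TCP; ori=None keeps the orientation; vel is the mean speed in m/s. With contact_N (N) it stops when the force on the tool has changed by that much, and returns True; else False.
- ctrl.movej(angles): joint-space move.
- ctrl.command_gripper(opening): opening from 0.0 (shut) to 1.0 (fully open); the grip force is fixed at half the most; returns when the fingers have stopped.
- ctrl.sleep(seconds).
- ctrl.ik(position, orientation): joint angles nearest the present ones, or None.
- ctrl.read_camera(name): name is "side" or "top"; returns the picture (480x640x3 uint8, blue, green, red); there is no depth.
- ctrl.camera_params(name): a dict with "fx", "fy", "cx", "cy" (pixels), "pose" (4x4, takes a point from camera to world coordinates). Camera axes: x right, y up, looking along -z (the intrinsics and any distortion apply to the point x, -y, -z); pixel columns grow to the right and rows downward; lengths in m; the calibration is good to about 2 mm. A picture is of the moment at which its call begins. camera_params takes no time and is no camera call.
A pose or a line that the arm cannot do raises ctrl.MotionError and nothing moves.
- ctrl.sign_off(): hands the job in; it is judged then, once.
Readings, each from a call of its own:
- ctrl.current_t(): time.
- ctrl.current_q(): joint angles.
- ctrl.current_dq(): joint speeds.
- ctrl.current_effort(): joint torques, N m.
- ctrl.current_tool_pos(): TCP position.
- ctrl.current_eef_rot(): TCP orientation.
- ctrl.current_contact_force(): force on the tool from outside, world axes, zero at the start.
- ctrl.current_wrist_torque(): the same for the moment, N m.
- ctrl.current_grip_width(): opening from 0.0 (shut) to 1.0 (fully open).
- ctrl.current_grasp_force(): force on a finger pad.
Only numpy, scipy, OpenCV 4.12 (cv2) and the standard library are available. Lean on these libraries where they do the work, as an engineer would, in place of code of your own. Each camera call takes 0.05 s, during which the arm holds its last target. There are 200 camera calls.

TASK

Take the scraper block, set it down on the die's sprung plate behind the loose slugs, and wipe all five over the open edge into the catch tray, going right up to that edge. Keep the scraper upright between the rails with a blade always on the plate, pressing so that the plate, which may lie out of level, gives slightly all along the stroke but never goes down onto its stops. Do not touch the slugs with the fingers, leave the other things alone, and stand the scraper on its blades on the bench again, clear of die and tray.

Things in the scene. Friction and masses are not known exactly. Their poses are not given: they have to be found in the camera images.
- scraper: hand scraper block standing on its blades, 28 (x) by 88 (y) by 66 mm tall, 0.1 to 0.25 kg. Its front and back faces are parallel steel blades, 3 mm thick, 88 mm wide, 18 mm high, a wooden block between; either may lead. On top a wooden grip rib, 20 mm thick (x), 70 mm long (y), z = 20 to 66 mm. Origin: centre of the underside, level with the blade edges; z up.
- die: press-tool die, fixed. Origin: on the bench under its centre; +x points to the open edge and the tray. Its sprung plate is 130 (x) by 112 mm (y), its middle 44 mm above the origin. Side rails 10 mm high leave a lane 96 mm wide, open at front (x = +65 mm) and back. Slugs lie at x = -15 to +47 mm.
- die_plate (a joint): how far the sprung plate has been pressed down, m: 0 unloaded, 0.0015 on its hard stops. Its lean does not change under load. It begins to give at about 3 N downward and reaches its stops at about 18 N (10 N per mm). The reading is noisy; the force on the tool tells it better.
- plate_middle (a point): middle of the top surface of the unloaded sprung plate, 44 mm above the bench (does not move with the plate). The plate slopes along the die's x by up to 3.5 degrees either way, differently each time, so its ends may be 4 mm higher or lower than its middle; the slope is not reported: feel for it
- catch_tray: bent aluminium tray, fixed on a 3 mm rubber mat, 170 mm (x) by 111 mm (y), floor 2 mm thick, walls 26 mm high on three sides; its open end (-x) is tucked under the die plate's open edge. Origin: centre of its underside, 3 mm above the bench; the die lies on its -x side with parallel axes.
- slug_0: loose flat steel round slug, 16 mm in diameter, 5 mm thick, 12 g, lying at the start on the sprung plate; origin at the centre of its underside, z up
- slug_1: loose flat steel offcut, 22 (x) by 11 mm (y), 5 mm thick, 12 g, lying at the start on the sprung plate; origin at the centre of its underside, z up
- slug_2: loose flat steel offcut, 22 (x) by 11 mm (y), 5 mm thick, 12 g, lying at the start on the sprung plate; origin at the centre of its underside, z up
- slug_3: loose flat steel round slug, 16 mm in diameter, 5 mm thick, 12 g, lying at the start on the sprung plate; origin at the centre of its underside, z up
- slug_4: loose flat steel round slug, 16 mm in diameter, 5 mm thick, 12 g, lying at the start on the sprung plate; origin at the centre of its underside, z up
- pin_gauge: bystander: knurled pin gauge 90 mm long, 16 mm thick, lying on the bench near the scraper; origin under its middle
- bottle: bystander: small oil bottle, 35 mm in diameter, 106 mm tall, standing behind the tray; origin at the centre of its underside
- tape_roll: bystander: roll of black tape, 58 mm in diameter, 19 mm high, lying behind the tray; origin at the centre of its underside

How it is judged:
By the outcome, as a careful person would: the job done as asked, in the order asked, and still so for the second after the job is handed in, with the robot touching nothing.
It also fails if it takes over 58 s, if anything falls off the work surface, if the arm or the gripper's body presses on something with over 40 N, if the wrist force passes 120 N, or if a joint passes its speed limit or range.

## Working session

There is one attempt and no reset: what is moved stays moved. The work goes in short steps, each a Python script; the robot and the scene stay as the last script left them, time stands still between calls to the robot, and variables do not carry over. Pictures are saved under pics/ and viewed, at most 10 in all, crops included, and the job is handed in when it is done.

```bash
mkdir -p pics; ls
python3 - <<'E'
from bench import ctrl
import cv2,numpy as np
np.set_printoptions(precision=4,suppress=True)
for n in("top","side"):
    cv2.imwrite(f"pics/{n}0.png",ctrl.read_camera(n)); p=ctrl.camera_params(n); print(n,p)
print(ctrl.current_t(),ctrl.current_contact_force())
E
```

```text
pics
top {'fx': 597.0671501412096, 'fy': 597.0671501412096, 'cx': 315.8859338079158, 'cy': 244.93249556848517, 'pose': array([[-0.0071,  0.9924, -0.1231,  0.3865],
       [-0.9998, -0.0094, -0.0184, -0.1895],
       [-0.0194,  0.1229,  0.9922,  0.9326],
       [ 0.    ,  0.    ,  0.    ,  1.    ]])}
side {'fx': 550.4799954719381, 'fy': 550.4799954719381, 'cx': 310.3688252855177, 'cy': 241.4105191095364, 'pose': array([[ 0.9847,  0.0838, -0.153 ,  0.3734],
       [-0.1744,  0.4967, -0.8502, -0.9948],
       [ 0.0047,  0.8639,  0.5037,  0.549 ],
       [ 0.    ,  0.    ,  0.    ,  1.    ]])}
0.1 [0.3023 0.5209 0.1821]
```

View pics/top0.png

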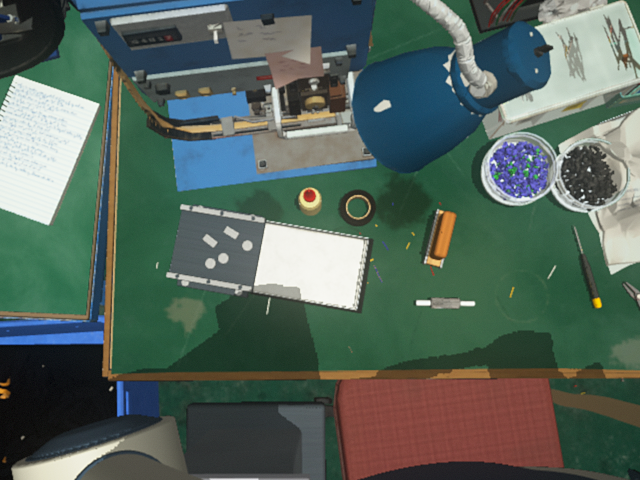

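View pics/side0.png

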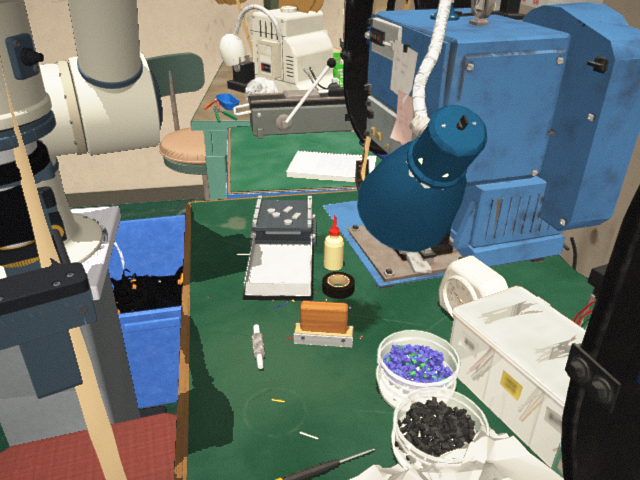

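```bash
cat > h.py <<'E'
import numpy as np,cv2
from bench import ctrl
np.set_printoptions(precision=4,suppress=True)
def ray(n,uv,z):
    p=ctrl.camera_params(n);T=p["pose"]
    uv=np.atleast_2d(np.asarray(uv,float))
    d=np.c_[(uv[:,0]-p["cx"])/p["fx"],-(uv[:,1]-p["cy"])/p["fy"],-np.ones(len(uv))]@T[:3,:3].T
    o=T[:3,3]; return o+d*((z-o[2])/d[:,2])[:,None]
def proj(n,P):
    p=ctrl.camera_params(n);T=p["pose"];c=(np.atleast_2d(P)-T[:3,3])@T[:3,:3]
    return np.c_[p["cx"]-p["fx"]*c[:,0]/c[:,2],p["cy"]+p["fy"]*c[:,1]/c[:,2]]
def crop(n,x0,y0,x1,y1,s,out):
    im=cv2.imread(n)[y0:y1,x0:x1];im=cv2.resize(im,None,fx=s,fy=s,interpolation=cv2.INTER_CUBIC)
    for x in range(-(-x0//20)*20,x1,20): cv2.putText(im,str(x),(int((x-x0)*s),10),0,.35,(0,255,255));cv2.line(im,(int((x-x0)*s),12),(int((x-x0)*s),18),(0,255,255))
    for y in range(-(-y0//20)*20,y1,20): cv2.putText(im,str(y),(0,int((y-y0)*s)),0,.35,(0,255,255));cv2.line(im,(25,int((y-y0)*s)),(32,int((y-y0)*s)),(0,255,255))
    cv2.imwrite(out,im)
E
python3 - <<'E'
from h import *
a=cv2.imread("pics/top0.png");b=cv2.imread("pics/side0.png")
crop("pics/top0.png",155,195,385,325,3.4,"pics/c1.png")
crop("pics/top0.png",405,195,485,315,4.9,"pics/c2.png")
crop("pics/side0.png",230,190,370,370,3.3,"pics/c3.png")
E
```

```text
(no output)
```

View pics/c1.png

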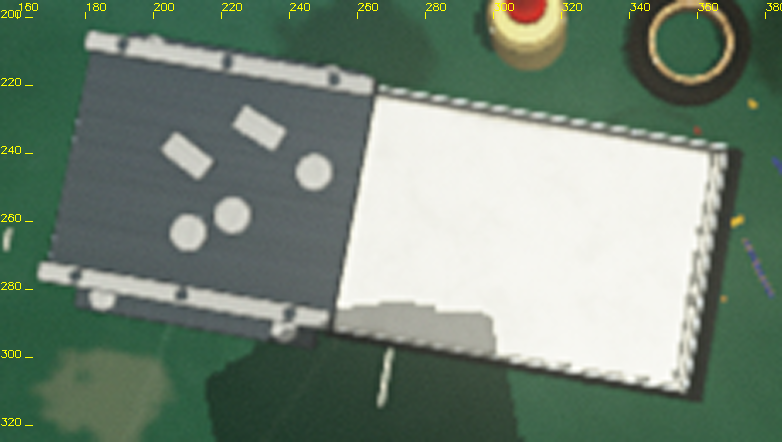

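View pics/c2.png

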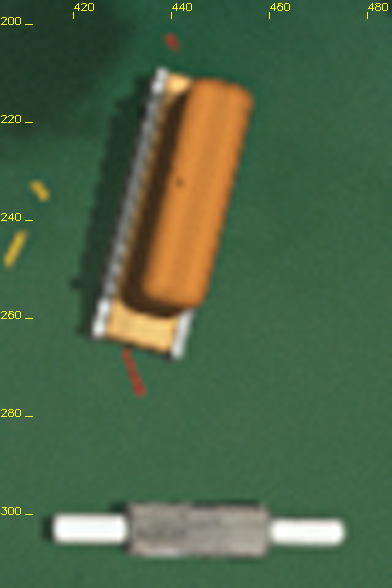

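View pics/c3.png

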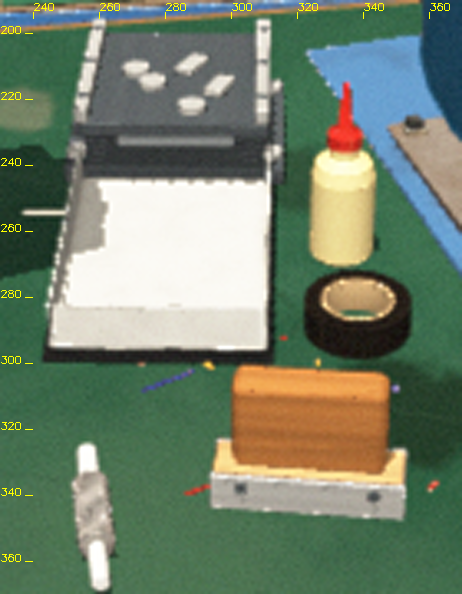

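The views show the scraper at top (443,237) and side (323,325), with the die to the left at top (215,248). Its open edge is the line (265,222)-(252,291). The tray lies to the right, and the five slugs sit on the plate around (205..247, 232..264). Next I convert these to metres and check them against the known sizes.

Run:
```python
from h import *
f=lambda P,x0,y0,s:(np.array(P,float)+.5)/s-.5+[x0,y0]
c1=lambda P:f(P,155,195,3.4)
c2=lambda P:f(P,405,195,4.9)
c3=lambda P:f(P,230,190,3.3)
L=lambda a:np.linalg.norm(a)
def show(n,P):
    d=P[1]-P[0];print(n,P[:,:2].round(4).tolist(),"len",L(d).round(4),"ang",np.degrees(np.arctan2(d[1],d[0])).round(2))
show("front z44",ray("top",c1([(375,95),(331,326)]),.044))
show("back z44",ray("top",c1([(88,52),(50,262)]),.044))
show("railU inner z54",ray("top",c1([(88,52),(373,94)]),.054))
show("railU outer z54",ray("top",c1([(88,32),(375,76)]),.054))
show("railL inner z54",ray("top",c1([(40,262),(330,312)]),.054))
show("railL outer",ray("top",c1([(40,278),(328,328)]),.054))
show("trayU",ray("top",c1([(379,86),(727,146)]),.029))
show("trayL",ray("top",c1([(335,331),(686,391)]),.029))
show("trayEnd",ray("top",c1([(727,146),(686,391)]),.029))
# side: plate front edge, tray
show("side plate front",ray("side",c3([(77,127),(271,127)]),.044))
show("side plate back",ray("side",c3([(103,33),(258,33)]),.044))
show("side tray end rim",ray("side",c3([(48,348),(271,354)]),.029))
show("side railL top",ray("side",c3([(98,20),(80,127)]),.054))
show("side railR top",ray("side",c3([(264,20),(263,127)]),.054))
# grip top corners
g=ray("top",c2([(222,80),(175,305)]),.066);show("grip axis",g);print(g.mean(0))
show("grip w",ray("top",c2([(170,185),(228,200)]),.066))
# mask for grip in top
im=cv2.imread("pics/top0.png");
show("blade back top z18",ray("top",c2([(158,72),(95,333)]),.018))
show("base front end z18",ray("top",c2([(95,333),(180,352)]),.018))
show("side base z0",ray("side",c3([(212,506),(404,520)]),0.))
show("side blade top z18",ray("side",c3([(214,473),(406,484)]),.018))
g=ray("side",c3([(233,369),(389,379)]),.066);show("side grip front top",g);print(g.mean(0))
show("pin",ray("top",c2([(52,528),(345,532)]),.008))
print("slugs",ray("top",c1([(187,155),(260,128),(314,172),(232,215),(188,232)]),.049)[:,:2])
```

```text
front z44 [[0.5314, -0.0963], [0.4292, -0.0774]] len 0.104 ang 169.49
back z44 [[0.5521, 0.0321], [0.4583, 0.0469]] len 0.095 ang 171.0
railU inner z54 [[0.5503, 0.0296], [0.5302, -0.0965]] len 0.1277 ang -99.04
railU outer z54 [[0.5593, 0.0298], [0.5382, -0.0974]] len 0.1289 ang -99.4
railL inner z54 [[0.4576, 0.0487], [0.4348, -0.0782]] len 0.1289 ang -100.19
railL outer [[0.4506, 0.0485], [0.4278, -0.0773]] len 0.1279 ang -100.24
trayU [[0.5379, -0.0966], [0.5091, -0.253]] len 0.1591 ang -100.46
trayL [[0.4277, -0.0773], [0.3999, -0.233]] len 0.1581 ang -100.09
trayEnd [[0.5091, -0.253], [0.3999, -0.233]] len 0.1109 ang 169.59
side plate front [[0.4282, -0.0749], [0.5382, -0.0934]] len 0.1116 ang -9.55
side plate back [[0.455, 0.0457], [0.5519, 0.0295]] len 0.0983 ang -9.49
side tray end rim [[0.3968, -0.2678], [0.5029, -0.2909]] len 0.1086 ang -12.28
side railL top [[0.4521, 0.0443], [0.4288, -0.0934]] len 0.1397 ang -99.62
side railR top [[0.5553, 0.0271], [0.5305, -0.1105]] len 0.1398 ang -100.21
grip axis [[0.5423, -0.3704], [0.4748, -0.3542]] len 0.0695 ang 166.5
[ 0.5086 -0.3623  0.066 ]
grip w [[0.5107, -0.3538], [0.5061, -0.3709]] len 0.0177 ang -105.35
blade back top z18 [[0.5538, -0.3603], [0.4711, -0.3381]] len 0.0856 ang 164.92
base front end z18 [[0.4711, -0.3381], [0.4649, -0.3644]] len 0.027 ang -103.26
side base z0 [[0.4629, -0.3625], [0.5469, -0.3866]] len 0.0874 ang -15.99
side blade top z18 [[0.4642, -0.3612], [0.5479, -0.3832]] len 0.0865 ang -14.77
side grip front top [[0.475, -0.3492], [0.5417, -0.3681]] len 0.0693 ang -15.79
[ 0.5084 -0.3587  0.066 ]
pin [[0.4107, -0.3244], [0.4088, -0.4159]] len 0.0914 ang -91.22
slugs [[ 0.5047 -0.014 ]
 [ 0.5164 -0.0461]
 [ 0.4966 -0.0701]
 [ 0.4779 -0.0342]
 [ 0.4706 -0.0149]]
```

```bash
cat >> h.py <<'E'
def Rd(yaw):  # tool down, closing axis along yaw (deg)
    a=np.radians(yaw); y=np.array([np.cos(a),np.sin(a),0]); z=np.array([0,0,-1.]); return np.c_[np.cross(y,z),y,z]
S=np.array([.5086,-.362])      # scraper centre
DY=-100.1; a_=np.radians(DY); D=np.array([np.cos(a_),np.sin(a_)]); LAT=np.array([-np.sin(a_),np.cos(a_)])
C=np.array([.4937,-.0235])     # die origin
def die(x,z,y=0): return np.r_[C+D*x+LAT*y,z]
E
python3 - <<'E'
from h import *
def tri(a,b):
    p,q=[(ray(n,u,1.)[0],ray(n,u,0.)[0]) for n,u in(("top",a),("side",b))]
    d1,d2=p[1]-p[0],q[1]-q[0];s=np.linalg.lstsq(np.c_[d1,-d2],q[0]-p[0],rcond=None)[0]
    A,B=p[0]+s[0]*d1,q[0]+s[1]*d2;return (A+B)/2,np.linalg.norm(A-B)
print("lamp neck",tri((480,85),(465,122)),"lamp tip",tri((543,48),(462,123)))
print("lamp shade low-left edge at z .2,.3,.4",[ray("top",[(355,110),(410,170)],z)[:,:2].round(3).tolist() for z in(.15,.25,.35)])
print(ctrl.current_eef_rot())
for off in(0,180):
    for P,y in((np.r_[S,.03],-105),(die(-47,.1*0+.15) if 0 else die(-.047,.15),DY),(die(.055,.075),DY)):
        print(off,P,ctrl.ik(P,Rd(y+off)))
E
```

```text
lamp neck (array([ 0.6583, -0.3636,  0.3219]), np.float64(0.052091201203234676)) lamp tip (array([ 0.6584, -0.4119,  0.3466]), np.float64(0.002912916703700237))
lamp shade low-left edge at z .2,.3,.4 [[[0.668, -0.229], [0.583, -0.302]], [[0.632, -0.224], [0.558, -0.287]], [[0.596, -0.219], [0.533, -0.273]]]
[[ 0.9394  0.3427 -0.0003]
 [ 0.3427 -0.9394  0.001 ]
 [ 0.0001 -0.0011 -1.    ]]
0 [ 0.5086 -0.362   0.03  ] [-40.9201  40.5532  86.9086  -0.      52.5383  64.0799]
0 [0.5019 0.0228 0.15  ] [-4.2147 23.1235 98.6824 -0.     58.1941 95.8853]
0 [ 0.4841 -0.0776  0.075 ] [-16.0961  29.0548 104.593   -0.      46.3522  84.0039]
180 [ 0.5086 -0.362   0.03  ] [ -40.9201   40.5532   86.9086   -0.       52.5383 -115.9201]
180 [0.5019 0.0228 0.15  ] [ -4.2147  23.1235  98.6824  -0.      58.1941 -84.1147]
180 [ 0.4841 -0.0776  0.075 ] [-16.0961  29.0548 104.593   -0.      46.3522 -95.9961]
```

Run:
```python
from h import *
def tri(a,b):
    p,q=[(ray(n,u,1.)[0],ray(n,u,0.)[0]) for n,u in(("top",a),("side",b))]
    d1,d2=p[1]-p[0],q[1]-q[0];s=np.linalg.lstsq(np.c_[d1,-d2],q[0]-p[0],rcond=None)[0]
    A,B=p[0]+s[0]*d1,q[0]+s[1]*d2;return (A+B)/2,np.linalg.norm(A-B)
for a,b in(((410,170),(358,205)),((410,170),(385,240)),((360,75),(385,240)),((355,120),(358,205)),((375,155),(358,205)),((375,155),(365,228))): print(a,b,*tri(a,b))
```

```text
(410, 170) (358, 205) [ 0.5715 -0.2956  0.19  ] 0.003451761315174372
(410, 170) (385, 240) [ 0.6    -0.3068  0.1309] 0.02331842333262779
(360, 75) (385, 240) [ 0.6829 -0.2346  0.1059] 0.09768186773454277
(355, 120) (358, 205) [ 0.6183 -0.2252  0.1617] 0.059407408218735525
(375, 155) (358, 205) [ 0.5904 -0.2524  0.1692] 0.017072441165450616
(375, 155) (365, 228) [ 0.6023 -0.2559  0.129 ] 0.01573054665069805
```

```bash
cat >> h.py <<'E'
SY=-105; b_=np.radians(SY); SL=np.array([-np.sin(b_),np.cos(b_)])  # scraper lateral (+ ~ world x)
OFF=-.012                      # grasp offset along the rib (toward robot)
E
python3 - <<'E'
from h import *
G=S+OFF*SL
R=Rd(SY)
ctrl.goto([.44,-.37,.13],R); print(ctrl.current_t())
ctrl.move_l(np.r_[G,.09],.25); ctrl.move_l(np.r_[G,.032],.12)
print(ctrl.current_t(),ctrl.current_tool_pos(),ctrl.current_contact_force())
ctrl.command_gripper(0.)
print(ctrl.current_t(),ctrl.current_grip_width()*91,ctrl.current_grasp_force(),ctrl.current_contact_force(),ctrl.current_tool_pos())
E
```

```text
1.3333
2.4 [ 0.497  -0.3594  0.0327] [ 0.4913 -0.0071 -0.3389]
3.4833 19.350764485739585 29.999860525131226 [-0.2112 -0.3104 -0.6033] [ 0.497  -0.3589  0.0319]
```

Run:
```python
from h import *
p=ctrl.current_tool_pos()
ctrl.move_l([p[0],p[1],.115],.15)
ctrl.move_l([.46,-.25,.118],.25,ori=Rd(-102))
ctrl.move_l(die(-.047,.118,OFF),.25,ori=Rd(DY))
ctrl.sleep(.3)
print(ctrl.current_t(),ctrl.current_tool_pos(),die(-.047,.118,OFF),np.mean([ctrl.current_contact_force() for _ in range(5)],0),np.std([ctrl.current_contact_force() for _ in range(5)],0))
print(ctrl.current_t())
for n in("top","side"): cv2.imwrite(f"pics/{n}1.png",ctrl.read_camera(n))
a=cv2.resize(cv2.imread("pics/top1.png")[190:330,120:320],None,fx=3,fy=3);b=cv2.resize(cv2.imread("pics/side1.png")[130:270,220:350],None,fx=3,fy=3)
b=cv2.resize(cv2.imread("pics/side1.png")[120:260,230:296],None,fx=3,fy=3)
cv2.imwrite("pics/hov.png",np.hstack([a,b]))
```

```text
6.35 [0.4901 0.0243 0.118 ] [0.4901 0.0249 0.118 ] [-0.0137 -0.0544 -1.6911] [0. 0. 0.]
6.35
```

View pics/hov.png

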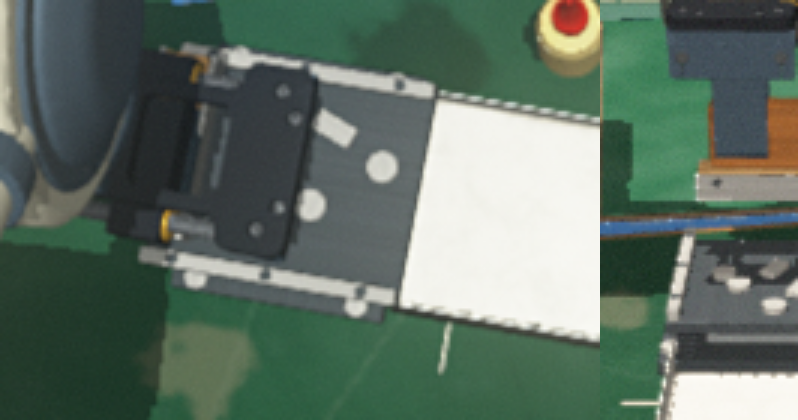

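The side view shows the scraper level in the fingers, with its left blade corner near (262,186). The top view shows the slugs clear ahead of it. I'll check its lateral position against the prediction.

Run:
```python
from h import *
print(proj("side",[die(-.033,.0861,-.044),die(-.033,.0861,.044),die(-.033,.1041,-.044),die(-.033,.1041,.044)]))
crop("pics/side1.png",250,150,340,240,6.5,"pics/c4.png")
```

```text
[[262.0126 186.9466]
 [305.8173 187.153 ]
 [261.6555 178.692 ]
 [305.8223 178.9012]]
```

View pics/c4.png

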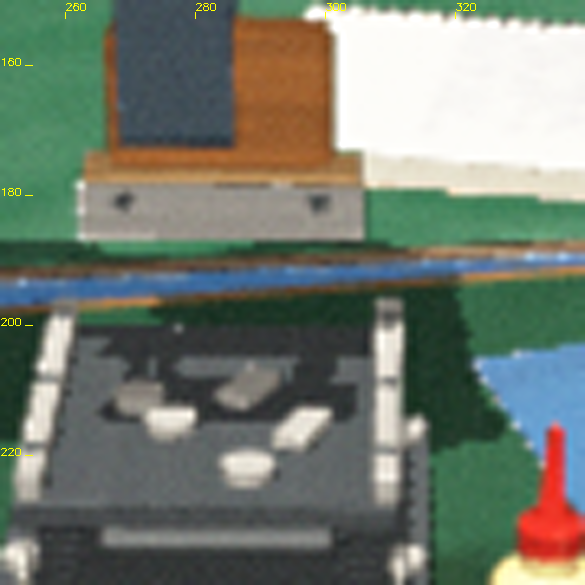

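The held scraper's corners match the prediction to under 1 mm: (262,186.6) and (306,187). I'll set it down and start the stroke under force control.

```bash
cat > stroke.py <<'E'
from h import *
from scipy.spatial.transform import Rotation as Ro
import json
H=.0319
def force(n=3):
    f=[]
    for _ in range(n): ctrl.sleep(.02); f.append(ctrl.current_contact_force())
    return np.mean(f,0)
def tcp(xb,zb,phi): return die(xb-H*np.sin(phi),zb+H*np.cos(phi),OFF)
def rot(phi): return Ro.from_rotvec(-np.r_[LAT,0]*phi).as_matrix()@Rd(DY)
def state(phi):
    p=ctrl.current_tool_pos(); x=(p[:2]-C)@D
    return x+H*np.sin(phi),p[2]-H*np.cos(phi)
E
cat > go1.py <<'E'
from stroke import *
F0=force(5); xb=-.047; phi=0.
ctrl.move_l(tcp(xb,.053,0),.12); F0=force(5)
hit=ctrl.move_l(tcp(xb,.036,0),.012,contact_N=4)
f=force()-F0; print("t",ctrl.current_t(),hit,"F0",F0,"f",f,"zb",state(0)[1])
raw=[]; t=None; log=[]
def add():
    f=force()-F0; x,z=state(phi); raw.append((x,z+(f[2]-3)/1e4,phi,f[2])); print("x %.1f z %.2f phi %.2f F %s"%(x*1e3,z*1e3,np.degrees(phi),f.round(1)))
    return f[2]
F=add()
while xb<.053-1e-6:
    A=np.array(raw)
    if A[-1,0]-A[0,0]>.015:
        for _ in range(5):
            tt=0 if t is None else t
            corr=A[:,1]-.014*np.abs(tt-np.tan(A[:,2]))
            k,c=np.polyfit(A[:,0],corr,1); t=k if t is None else k
    if hit and len(raw)>1 or 1:
        first=len(raw)==1
        if not first: xb=min(xb+(.002 if t is None else .004),.053)
    if t is not None:
        goal=np.arctan(t); phi+=np.clip(goal-phi,-.012,.012)
        off=np.mean((corr-(k*A[:,0]+c))[-3:])
        zs=k*xb+c+off+.014*abs(t-np.tan(phi))
    else:
        zs=A[-1,1]+((A[-1,1]-A[1,1])/(A[-1,0]-A[1,0])*(xb-A[-1,0]) if len(A)>4 else 0)
    ctrl.move_l(tcp(xb,zs-.0007,phi),.03,ori=rot(phi)); F=add()
    if F>15 or F<4: print("CORRECT"); x,z=state(phi); ctrl.move_l(tcp(xb,z-(10-F)/1e4,phi),.03); raw.pop(); F=add()
    if F>17 or F<1: print("STOP");break
print("slope deg",None if t is None else np.degrees(np.arctan(t)),"t",ctrl.current_t())
json.dump(dict(F0=F0.tolist(),phi=phi,t=t,xb=xb),open("st.json","w"))
cv2.imwrite("pics/top2.png",ctrl.read_camera("top"));cv2.imwrite("pics/side2.png",ctrl.read_camera("side"))
E
python3 go1.py
```

```text
t 8.0 True F0 [ 0.2016 -0.3011 -1.0867] f [-0.0726  0.7848  7.6059] zb 0.042050636961473445
x -47.0 z 42.04 phi 0.00 F [-0.5  0.7  8.5]
x -47.0 z 42.04 phi 0.00 F [-1.6  1.3  8. ]
x -45.2 z 42.09 phi 0.00 F [-0.3  2.9  8.4]
x -43.2 z 42.18 phi 0.00 F [-0.3  3.3  8.4]
x -41.2 z 42.30 phi 0.00 F [-0.2  3.3  7.3]
x -39.2 z 42.38 phi 0.00 F [0.1 2.5 7.3]
x -37.2 z 42.47 phi 0.00 F [0.7 2.6 7.1]
x -35.2 z 42.53 phi 0.00 F [0.6 3.1 7.8]
x -33.2 z 42.66 phi 0.00 F [0.7 2.7 7. ]
x -31.2 z 42.71 phi 0.00 F [-0.3  2.9  7. ]
x -27.0 z 42.68 phi 0.69 F [ 0.2 -0.7  7.7]
x -22.9 z 42.66 phi 1.38 F [-0.6 -1.   6.9]
x -19.0 z 42.66 phi 2.04 F [-0.3 -1.5  8.2]
x -15.1 z 42.82 phi 2.16 F [0.1 0.4 8.2]
x -11.1 z 42.97 phi 2.26 F [-0.   0.4  7.5]
x -7.1 z 43.15 phi 2.27 F [0.  1.2 7. ]
x -3.1 z 43.31 phi 2.27 F [0.1 1.6 7.8]
x 0.9 z 43.48 phi 2.30 F [-0.2  1.2  7.9]
x 4.9 z 43.65 phi 2.33 F [-0.2  1.3  7.3]
x 9.0 z 43.82 phi 2.34 F [0.1 1.5 7.1]
x 12.9 z 43.94 phi 2.33 F [-0.3  1.   6.7]
x 17.0 z 44.05 phi 2.30 F [-0.3  1.2  7.2]
x 20.9 z 44.17 phi 2.28 F [-0.7  1.2  7.3]
x 25.0 z 44.29 phi 2.24 F [-0.2  1.3  7.5]
x 29.0 z 44.45 phi 2.21 F [-0.5  1.7  7.5]
x 33.0 z 44.57 phi 2.20 F [-0.7  0.8  7.4]
x 37.0 z 44.69 phi 2.18 F [0.4 1.4 7.4]
x 41.0 z 44.83 phi 2.16 F [-0.1  1.2  7.4]
x 45.0 z 44.96 phi 2.14 F [-0.2  0.6  7.8]
x 49.0 z 45.10 phi 2.13 F [-0.4  1.   7.9]
x 53.0 z 45.24 phi 2.13 F [-0.2  0.8  7.3]
slope deg 2.125836111623181 t 17.7083
```

Pressure stayed at 7–8.5 N along the whole stroke, on a slope of about 2.1°. Now I look at the result before lifting.

Run:
```python
from h import *
a=cv2.resize(cv2.imread("pics/top2.png")[200:320,170:370],None,fx=2.4,fy=2.4);b=cv2.resize(cv2.imread("pics/side2.png")[170:314,235:325],None,fx=2,fy=2)
cv2.imwrite("pics/aft.png",np.hstack([a,b]))
```

```text
(no output)
```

View pics/aft.png

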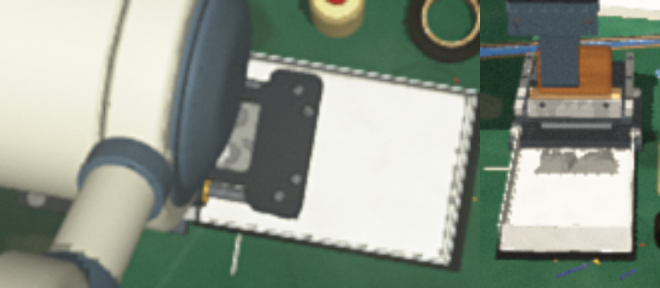

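Run:
```python
from stroke import *
p=ctrl.current_tool_pos()
ctrl.move_l([p[0],p[1],p[2]+.045],.1)
ctrl.move_l([.45,-.25,.125],.25,ori=Rd(-102))
G=S+OFF*SL
ctrl.move_l(np.r_[G,.115],.2,ori=Rd(SY))
print(ctrl.current_t())
for n in("top","side"): cv2.imwrite(f"pics/{n}3.png",ctrl.read_camera(n))
a=cv2.resize(cv2.imread("pics/top3.png")[200:320,160:300],None,fx=3,fy=3);b=cv2.resize(cv2.imread("pics/side3.png")[180:300,235:325],None,fx=3,fy=3)
cv2.imwrite("pics/aft2.png",np.hstack([a,b]))
```

```text
20.0167
```

View pics/aft2.png

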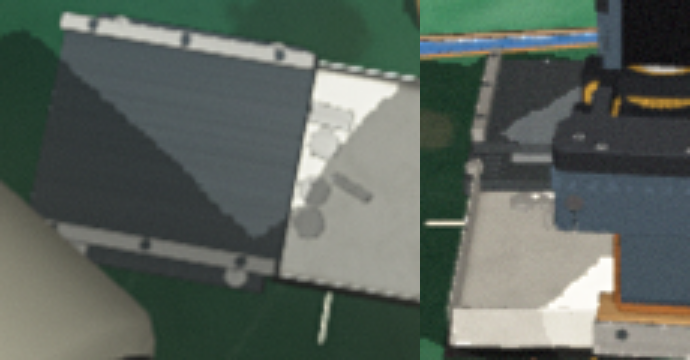

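All five slugs are in the tray, at crop positions (332,115), (322,142), (317,190), (350,187) and (308,220), and the plate is clear. Now I stand the scraper down.

Run:
```python
from stroke import *
G=S+OFF*SL
ctrl.move_l(np.r_[G,.042],.12)
print(ctrl.move_l(np.r_[G,.029],.012,contact_N=3),ctrl.current_tool_pos(),ctrl.current_contact_force())
p=ctrl.current_tool_pos()
ctrl.command_gripper(1.); ctrl.sleep(.2)
print(ctrl.current_grip_width(),ctrl.current_contact_force())
ctrl.move_l([p[0],p[1],.1],.1)
ctrl.move_l([.42,-.37,.16],.2)
ctrl.goto([.30,-.48,.22],Rd(SY)); ctrl.sleep(.3)
print(ctrl.current_t(),ctrl.current_contact_force())
for n in("top","side"): cv2.imwrite(f"pics/{n}4.png",ctrl.read_camera(n))
a=cv2.resize(cv2.imread("pics/top4.png")[180:330,160:480],None,fx=1.6,fy=1.6);b=cv2.resize(cv2.imread("pics/side4.png")[190:370,240:370],None,fx=2,fy=2)
b=np.pad(b,((0,max(0,240-b.shape[0])),(0,0),(0,0)));a=np.pad(a,((0,b.shape[0]-a.shape[0]),(0,0),(0,0)));cv2.imwrite("pics/fin.png",np.hstack([a,b]))
```

```text
True [ 0.4969 -0.3588  0.0319] [-1.2692  0.4817  6.6252]
0.9975976030511503 [-0.2411 -0.449   0.1234]
25.525 [ 0.4178  0.0504 -0.0434]
```

View pics/fin.png

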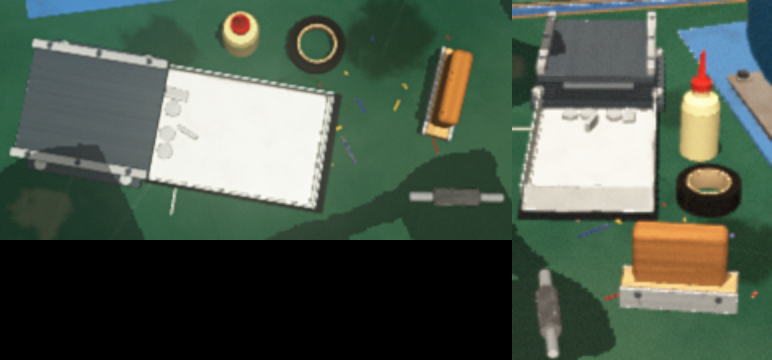

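The final view shows the scraper standing at its old place, five slugs in the tray, a clear plate and the bystanders where they were.

```bash
python3 -c "
from bench import ctrl
print(ctrl.sign_off())"
```

```text
the job is handed in; nothing more can be done
None
```

The job is handed in: all five slugs were wiped into the tray at 7–8.5 N measured downward force, the scraper stands on its blades on the bench clear of die and tray, and robot time was about 26 s of the 58 s allowed.

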